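# Clip a steel strap into the drilling jig

### The job

Get the blue strap ready for drilling: swing the jig's spring clip up by its yellow cross-bar until it stays open, then lay the blue strap lengthwise along the middle of the steel rail and slide it in beneath the raised clip, up to the dark back stop. Then swing the clip down so that its rubber foot presses on the strap, and let go.

Things in the scene. Friction and masses are not known exactly. Their poses are not given: they have to be found in the camera images.
- jig: Green fixed jig, 170 x 100 mm; origin on the bench, z up, x from open end (faces robot) to hinge end. Steel rail 26 mm wide, x = -55 to 45, flat top z = 32 mm; the strap overhangs its sides. Dark back stop: face at x = 45, top z = 46 mm. A strap fully home has its centre at x = -20, y = 0, z = 36 mm. Clip hinge axis: parallel to y through x = 70, z = 55 mm; cheeks there reach z = 65 mm.
- clip (a joint): Angle of the steel spring clip, rad: 0 = down on the empty jig (the start), 1.45 = fully up. Its hinge is stiff: raised above about 1.2 it stays up by itself; let go below about 0.6 it sinks slowly shut under its weight and spring. It takes 3 to 6 N at the bar. On a seated strap it rests at about 0.11, its rubber foot (14 mm across, at jig x = 15 mm) on the strap.
- clip_bar (a point): Centre of the clip's yellow cross-bar: 12 mm thick, 50 mm long, parallel to jig y, ends free: pinch end to end from above; it turns between the fingers. Clip down: 75 mm from the hinge axis towards the open end and 20 mm above it. Clip fully up: 11 mm beyond the axis, 77 mm above it. It moves on a 78 mm arc about the axis. The point's axes turn with the clip.
- blue_strap_center (a point): Centre (half-way up) of the blue painted flat steel strap, 130 x 36 x 8 mm (along its x, y, z), about 0.3 kg, loose, lying flat on the bench, with a dark dot near each end of its upper face; either end may go first. A red strap and a bare aluminium strap of the same size lie beside it, in any order, and are not wanted.
Things that resemble listed ones, but are neither listed nor needed, are in the scene too. Of the things like the jig, leave any that is brown, orange or purple; of the rest the larger one is meant.

How it is judged:
By the outcome, as a careful person would: the job done as asked, in the order asked, and still so for the second after the job is handed in, with the robot touching nothing.
It also fails if it takes over 67 s, if anything falls off the work surface, if the arm or the gripper's body presses on something with over 40 N, if the wrist force passes 120 N, or if a joint passes its speed limit or range.

### The arm

A 6-joint arm with a two-finger parallel gripper is mounted at the origin on the work surface. World frame = base frame: x ahead of the robot, y to its left, z up, the work surface at z = 0. Lengths are in m, angles in rad, forces in N, time in s.
With the tool pointing down it reaches from about 0.375 to 0.975 m from the base axis. Payload 3.8 kg.
Tool frame: the origin (TCP) lies on the centre line of the jaws, within the pads' length; the fingertips stand 14 mm ahead of it and the grasp point (between the pads) lies 5 mm behind it; z points along the fingers, y is the line along which they close (so a half turn about z gives the same grasp; the last joint's range is limited). The gripper opens to 85 mm and grips with 20 to 120 N. Pads are 22 mm wide; open, the fingers measure 114 mm over their backs; the gripper's body (76 mm by 85 mm) begins 54 mm behind the grasp point. The pads swing forward as they close: fully open they stand 13 mm farther back than shut.
Start: joints at [1.111, 0.264, 1.604, -0, 1.274, -0.037], TCP at [0.277, 0.616, 0.245] pointing down, gripper open.
Joint ranges: [-2.63, 2.63], [-0.94, 2.18], [0.31, 2.57], [-1.31, 4.45], [0, 2.66], [-2.55, 2.55]. Speed limits (rad/s): [2.57, 2.57, 3.14, 3.14, 3.14, 3.14].

### API

Orientations are given as a rotation vector (axis times angle).
In Python, from workcell import bot, eyes, spot_in gives the robot as it stands.
- The arm moves only by the tool carry_out, never from a script. Its argument "series" is text: rows parted by semicolons, each of 4 numbers parted by spaces: the shift along the world's x, y, z in m, then the turn about the world's z in degrees. In form: tx ty tz roll; .... A call has 1 to 20 rows; each row shifts and turns the commanded pose from where the row before left it; what a row does not reach is not made up. A row lasts 1/8 s, in which the tool goes at most 62.5 mm and 10.7 degrees, less where a joint would pass 70% of its speed; a pose out of reach is approached as far as the arm can. A call is refused whole if a number of a shift passes 0.0625 or a number of a turn 10.7, either way. A call with a gripper value outside its range is refused whole. "jaw" is the gripper command: -1 is shut, 1 is fully open, values between are in proportion, set as the call begins (left out, the last holds). The fingers move at their own pace and stop on an object; "grip_force" is the grip in N (left out, the last holds). Time passes only in rows, so rows that do not move let the fingers close. It gives the time, the measured TCP pose, the force, the opening and the grip force at its end, in the units of the state.
- bot.read_state(): the state, without advancing time (a new reading comes with each control period).
- eyes.read_camera(name): name is "scene" or "side" or "wrist"; returns (picture, depth): 420x560x3 uint8, blue, green, red; 420x560 float32, m along the optical axis (not along the pixel's ray), 0 where there is no reading.
- eyes.get_calibration(name): a dict with "K" (3x3 intrinsics, pixels), "position" and "rotation" of the camera in the world; the wrist camera has in their place "T_tool_cam" (4x4, takes a point from camera to tool coordinates, whose origin is the TCP and whose axes are the flange's). Camera axes: x right, y down, z forward; pixel columns grow to the right and rows downward; lengths in m; the calibration is good to about 2 mm. A picture is of the moment at which its call begins: read the wrist's pose just before it. get_calibration takes no time and is no camera call.
- bot.finish_job(): hands the job in; it is judged then, once.
Trained networks look in the newest picture that a camera, given by its name, has taken for a name from the list of things; names that differ only in an ending like _2 or _b are one class to them, and where a whole thing is asked for, a point or a joint stands for the part that bears it (a point fixed in the world has none). Each returns a list of dicts, best first, with "score" (0 to 1); they miss things now and then, are a little off and sometimes report something else, mostly with a low value. They report only what shows in the picture. A call takes as long as a camera call. They do not tell look-alikes from the thing itself.
- spot_in(camera, target): "rect" ([centre column, centre row, width, height] in pixels, round what is visible of it).
The state is a dict: "time": time; "q": joint angles; "joint_vel": joint speeds; "joint_torque": joint torques, N m; "tool_pos": TCP position; "tcp_rot": TCP orientation; "wrist_force": force on the tool from outside, world axes, zero at the start; "torque": the same for the moment, N m; "width": opening from 0.0 (shut) to 1.0 (fully open); "grip_force": force on a finger pad.
Only numpy, scipy, OpenCV 4.12 (cv2) and the standard library are available. Lean on these libraries where they do the work, as an engineer would, in place of code of your own. Each camera call takes 0.05 s, during which the arm holds its last target. There are 200 camera calls.

## Working session

There is one attempt and no reset: what is moved stays moved. The work goes in short steps, Python scripts to look and compute and a tool call to move; the robot and the scene stay as the last step left them, time stands still between calls to the robot, and variables do not carry over. Pictures are saved under pics/ and viewed, at most 10 in all, crops included, and the job is handed in when it is done.

Besides the shell and the picture viewer there is one more tool, called in YAML: its name, and indented under it one key for each argument. carry_out: Moves the arm, as the interface text tells. Its arguments: {"type":"object","properties":{"series":{"type":"string"},"jaw":{"type":"number"},"grip_force":{"type":"number"}},"required":["series"]}

```bash
mkdir -p pics; cat > h.py <<'E'
import numpy as np, cv2
from workcell import bot, eyes, spot_in
from scipy.spatial.transform import Rotation as R
def shot(n):
    s=bot.read_state(); im,d=eyes.read_camera(n); c=eyes.get_calibration(n); K=np.array(c["K"])
    if "T_tool_cam" in c:
        T=np.eye(4);T[:3,:3]=R.from_rotvec(s["tcp_rot"]).as_matrix();T[:3,3]=s["tool_pos"];T=T@np.array(c["T_tool_cam"])
    else:
        T=np.eye(4);r=np.array(c["rotation"]);T[:3,:3]=r if r.shape==(3,3) else R.from_rotvec(r).as_matrix();T[:3,3]=c["position"]
    v,u=np.mgrid[:420,:560]
    P=np.stack([(u-K[0,2])/K[0,0]*d,(v-K[1,2])/K[1,1]*d,d],-1)@T[:3,:3].T+T[:3,3]
    P[d==0]=np.nan
    return im,d,P,K,T
E
python3 - <<'E'
from h import *
ims=[]
for n in("scene","side"):
    im,d,P,K,T=shot(n); np.savez(n+".npz",im=im,P=P,K=K,T=T)
    cv2.imwrite(f"pics/{n}0.png",cv2.resize(im,(800,600)))
    print(n,T[:3].round(3).tolist())
    for t in("jig","clip_bar","blue_strap_center"): print(t,[(np.round(r["rect"]).tolist(),round(r["score"],2)) for r in spot_in(n,t)][:4])
s=bot.read_state();print(s)
E
```

```text
scene [[0.732, 0.535, -0.422, 0.936], [0.681, -0.569, 0.46, -0.509], [0.006, -0.624, -0.781, 0.932]]
jig [([333.0, 212.0, 74.0, 50.0], 0.9), ([240.0, 194.0, 68.0, 54.0], 0.81), ([292.0, 156.0, 46.0, 33.0], 0.76), ([394.0, 192.0, 52.0, 35.0], 0.65)]
clip_bar [([344.0, 198.0, 36.0, 31.0], 0.83), ([133.0, 219.0, 35.0, 33.0], 0.7), ([406.0, 184.0, 21.0, 17.0], 0.6), ([244.0, 181.0, 35.0, 24.0], 0.51)]
blue_strap_center [([276.0, 264.0, 50.0, 43.0], 0.91)]
side [[0.701, -0.419, 0.577, -0.139], [-0.714, -0.416, 0.564, -0.568], [0.003, -0.807, -0.59, 0.668]]
jig [([198.0, 218.0, 54.0, 49.0], 0.69), ([305.0, 366.0, 115.0, 100.0], 0.63), ([283.0, 193.0, 67.0, 54.0], 0.62), ([250.0, 259.0, 82.0, 72.0], 0.56)]
clip_bar [([255.0, 242.0, 37.0, 28.0], 0.89), ([318.0, 341.0, 57.0, 35.0], 0.73), ([286.0, 177.0, 29.0, 21.0], 0.64), ([198.0, 202.0, 20.0, 16.0], 0.53)]
blue_strap_center [([352.0, 238.0, 46.0, 34.0], 0.94)]
{'time': 0.4, 'q': array([ 1.11110529e+00,  2.64089310e-01,  1.60418429e+00, -5.28821697e-07,
        1.27371530e+00, -3.69307713e-02]), 'joint_vel': array([ 1.03662242e-03, -1.12372093e-03, -1.34164944e-03,  1.23427032e-03,
       -3.75412192e-05, -8.29053327e-04]), 'joint_torque': array([ 6.54805790e-04, -5.14246953e+01, -3.67015672e+01,  4.84810630e-05,
        4.85280543e-03, -1.10092125e-05]), 'tool_pos': array([0.27691325, 0.61547062, 0.24505236]), 'tcp_rot': array([-6.59115440e-01, -3.07157323e+00,  6.03505241e-04]), 'wrist_force': array([-0.16385555,  0.51067687,  0.16432182]), 'torque': array([0.00445214, 0.01828331, 0.01153981]), 'grip_force': 0.0, 'width': 1.0002849121360888}
```

View pics/scene0.png

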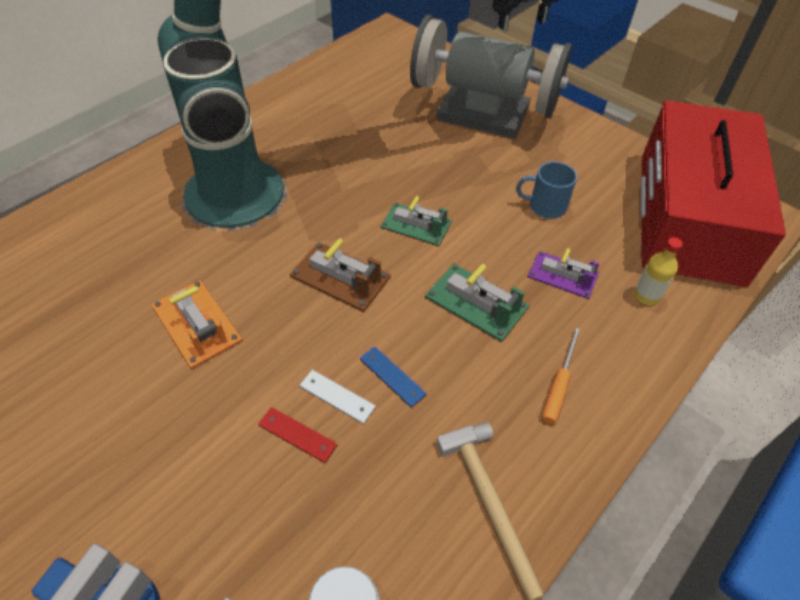

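View pics/side0.png

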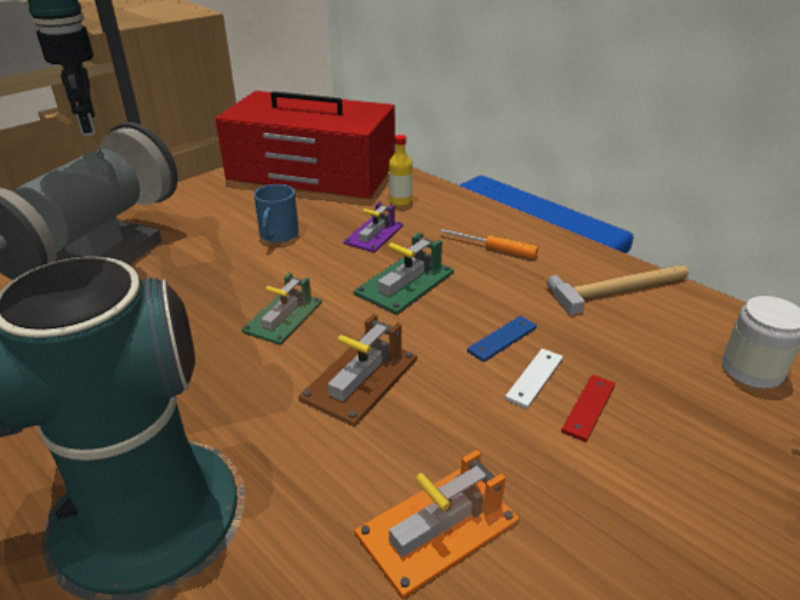

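The scene picture shows the large green jig at about (478,300) and the blue strap at (393,377). The smaller green one at (417,222) and the brown, orange and purple ones are decoys. Next I'll measure both.

```bash
cat > m.py <<'E'
from h import *
def blob(im,P,lo,hi,seed,r,zr):
    hsv=cv2.cvtColor(im,cv2.COLOR_BGR2HSV); m=cv2.inRange(hsv,lo,hi)>0
    m&=(P[...,2]>zr[0])&(P[...,2]<zr[1])&(np.hypot(P[...,0]-seed[0],P[...,1]-seed[1])<r)
    return P[m]
def rect(p):
    (c,wh,a)=cv2.minAreaRect((p[:,:2]*1000).astype(np.float32)); 
    if wh[0]<wh[1]: wh=wh[::-1];a+=90
    return np.round(c,1),np.round(wh,1),round((a+90)%180-90,2),len(p),np.round(np.median(p[:,2])*1000,1)
E
python3 - <<'E'
from m import *
for n,uj,us,ub in(("scene",(478,300),(393,377),(477,275)),("side",(400,285),(502,338),(401,250))):
    D=np.load(n+".npz");im,P=D["im"],D["P"]
    f=lambda q:np.nanmedian(P[int(q[1]*.7)-1:int(q[1]*.7)+2,int(q[0]*.7)-1:int(q[0]*.7)+2].reshape(-1,3),axis=0)
    j,s,b=f(uj),f(us),f(ub);print(n,j.round(3),s.round(3),b.round(3))
    print("strap",rect(blob(im,P,(95,80,40),(125,255,255),s,.1,(0,.02))))
    print("base",rect(blob(im,P,(45,60,20),(85,255,255),j,.12,(0.003,.02))), "cheeks",rect(blob(im,P,(45,60,20),(85,255,255),j,.12,(0.03,.08))))
    print("bar",rect(blob(im,P,(22,120,80),(35,255,255),b,.05,(0.05,.1))))
    h=cv2.cvtColor(im,cv2.COLOR_BGR2HSV); print([h[int(q[1]*.7),int(q[0]*.7)].tolist() for q in(uj,us,ub)])
E
```

```text
scene [0.584 0.111 0.028] [ 0.572 -0.102  0.007] [0.567 0.119 0.08 ]
strap (array([ 569.3, -103.6]), array([130. ,  36.4]), -3.84, 651, np.float64(8.1))
base (array([575.5, 121.6]), array([168.2, 100.8]), 5.56, 922, np.float64(10.1)) cheeks (array([636.8, 128.6]), array([53.3, 28.8]), -82.86, 147, np.float64(53.3))
bar (array([565.2, 121.5]), array([49.4, 11.9]), -81.28, 70, np.float64(79.9))
[[15, 6, 89], [107, 153, 147], [27, 143, 202]]
side [0.544 0.109 0.017] [ 0.562 -0.104  0.008] [0.557 0.12  0.077]
strap (array([ 564.9, -103.8]), array([131.8,  36.8]), -4.14, 607, np.float64(8.0))
base (array([569.1, 122.8]), array([170. , 101.9]), 6.39, 908, np.float64(10.2)) cheeks (array([601.8, 123.1]), array([84.1, 53.7]), 10.11, 113, np.float64(54.7))
bar (array([563.4, 124.1]), array([52.8, 18.4]), -80.31, 85, np.float64(78.3))
[[165, 6, 82], [107, 182, 136], [24, 203, 185]]
```

```bash
python3 - <<'E'
from m import *
A=np.array([.277,.616]);B=np.array([.567,.1215])
for n in("scene","side"):
    D=np.load(n+".npz");im,P=D["im"],D["P"].reshape(-1,3);P=P[np.isfinite(P[:,0])]
    t=np.clip(((P[:,:2]-A)@(B-A))/((B-A)@(B-A)),0,1);d=np.linalg.norm(P[:,:2]-A-t[:,None]*(B-A),axis=1)
    for k in range(10):
        m=(d<.1)&(t>=k/10)&(t<=(k+1)/10); z=P[m,2]; print(k,m.sum(),np.round(np.percentile(z,[50,99,100]),3) if m.any() else None, end=' | ')
    print()
    im=D["im"];P=D["P"];h=cv2.cvtColor(im,cv2.COLOR_BGR2HSV)
    wm=(h[...,1]<40)&(h[...,2]>140)&(abs(P[...,2]-.008)<.005)&(np.hypot(P[...,0]-.567,P[...,1]+.104)<.2)
    print("white",rect(P[wm]))
    rm=((h[...,0]<6)|(h[...,0]>172))&(h[...,1]>150)&(abs(P[...,2]-.008)<.005)&(np.hypot(P[...,0]-.567,P[...,1]+.104)<.25)
    print("red",rect(P[rm]))
E
```

```text
0 3518 [0.137 0.308 0.32 ] | 1 1229 [0.005 0.191 0.201] | 2 671 [0.    0.005 0.006] | 3 642 [-0.     0.004  0.006] | 4 738 [0.    0.089 0.092] | 5 1067 [0.001 0.088 0.093] | 6 890 [0.    0.049 0.053] | 7 1067 [0.    0.049 0.052] | 8 987 [0.    0.013 0.018] | 9 3126 [0.01  0.08  0.083] | 
white (array([ 528., -195.]), array([130.3,  37.2]), 10.91, 738, np.float64(7.9))
red (array([ 531.2, -286.6]), array([129.6,  37.4]), 12.99, 809, np.float64(8.0))
0 6346 [0.182 0.449 0.455] | 1 1525 [0.016 0.19  0.198] | 2 767 [0.001 0.004 0.004] | 3 806 [0.001 0.004 0.005] | 4 1027 [0.001 0.089 0.091] | 5 1201 [0.001 0.089 0.092] | 6 619 [0.    0.049 0.053] | 7 834 [0.001 0.048 0.051] | 8 917 [0.001 0.013 0.017] | 9 2708 [0.01  0.08  0.084] | 
white (array([ 524.3, -195.3]), array([133. ,  36.6]), 11.07, 685, np.float64(8.2))
red (array([ 528.1, -286.7]), array([132.4,  36.4]), 13.57, 806, np.float64(8.1))
```

carry_out:
  series: "0.029 -0.049 0.01 3; 0.029 -0.049 0.01 3; 0.029 -0.049 0.01 3; 0.029 -0.049 0 3; 0.029 -0.049 0 3; 0.029 -0.049 0 3; 0.029 -0.049 0 3; 0.029 -0.05 0 3; 0.029 -0.05 0 3; 0.029 -0.05 0 3; 0 0 0 0; 0 0 0 0"
  jaw: 0.8
  grip_force: 40

```text
time: 1.9
tool_pos: [0.5668, 0.1226, 0.2752]
tcp_rot: [0.156, -3.137, -0.001]
wrist_force: [0.3, -0.1, -0.6]
width: 0.901
grip_force: 0.0
```

```bash
python3 - <<'E'
from m import *
s=bot.read_state();print(s["tool_pos"],s["tcp_rot"],s["width"],s["time"])
im,d,P,K,T=shot("wrist");print(T.round(3).tolist());cv2.imwrite("pics/w0.png",im)
j=(.572,.122)
print("base",rect(blob(im,P,(45,60,20),(85,255,255),j,.12,(0.005,.016))))
print("bar",rect(blob(im,P,(20,120,80),(35,255,255),j,.06,(0.06,.1))))
E
```

```text
[0.56675146 0.12257047 0.27517154] [ 1.56054966e-01 -3.13715739e+00 -8.96868662e-04] 0.9009146827063155 1.9
[[-0.098, 0.945, 0.313, 0.486], [0.995, 0.093, 0.032, 0.115], [0.001, 0.315, -0.949, 0.404], [0.0, 0.0, 0.0, 1.0]]
base (array([572.3, 124.6]), array([168.3,  99.1]), 5.87, 8626, np.float64(10.7))
bar (array([562.6, 123.4]), array([49.4, 11.5]), -84.26, 656, np.float64(80.6))
```

View pics/w0.png

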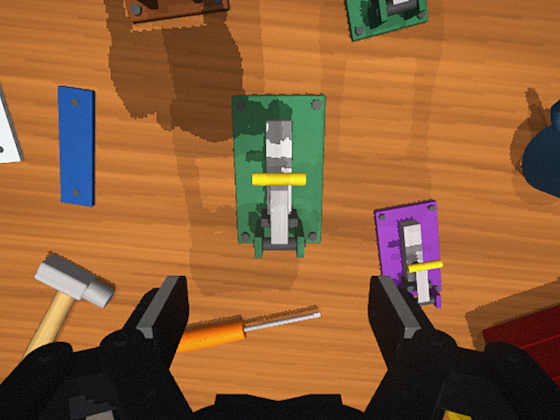

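The wrist picture shows the jig centred at about (279,170), with its yellow bar at (279,180) and the strap at (77,145). The bar's measured height fits the given geometry, so I'll go down and pinch it.

carry_out:
  series: "0 0 -0.05 0; 0 0 -0.05 0; 0 0 -0.05 0; 0 0 -0.035 0; 0 0 -0.022 0; 0 0 0 0; 0 0 0 0"

```text
time: 2.82
tool_pos: [0.5675, 0.1237, 0.0695]
tcp_rot: [-0.16, 3.136, 0.0]
wrist_force: [-1.0, 0.5, 0.3]
width: 0.899
grip_force: 0.0
```

carry_out:
  series: "0 0 0 0; 0 0 0 0; 0 0 0 0; 0 0 0 0; 0 0 0 0; 0 0 0 0; 0 0 0 0"
  jaw: -1
  grip_force: 45

```text
time: 3.7
tool_pos: [0.5678, 0.1234, 0.0698]
tcp_rot: [-0.157, 3.136, 0.002]
wrist_force: [-1.7, 4.5, 5.9]
width: 0.575
grip_force: 45.9
```

```bash
python3 - <<'E'
import numpy as np
# arc displacement rows from clip angle a to b, yaw 5.9deg
def rows(a,b,n,yaw=np.radians(5.9)):
    t=np.linspace(a,b,n+1); x=-75*np.cos(t)+20*np.sin(t); z=75*np.sin(t)+20*np.cos(t)
    p=np.c_[x*np.cos(yaw),x*np.sin(yaw),z]; return np.diff(np.round(p,1),axis=0)/1000
print('; '.join('%.4f %.4f %.4f 0'%tuple(r) for r in rows(0,1.42,15)))
print('; '.join('%.4f %.4f %.4f 0'%tuple(r) for r in rows(1.45,0.10,15)))
E
```

```text
0.0022 0.0002 0.0070 0; 0.0029 0.0003 0.0068 0; 0.0035 0.0004 0.0064 0; 0.0040 0.0004 0.0061 0; 0.0047 0.0005 0.0057 0; 0.0051 0.0005 0.0052 0; 0.0056 0.0006 0.0047 0; 0.0061 0.0006 0.0042 0; 0.0063 0.0007 0.0035 0; 0.0067 0.0007 0.0029 0; 0.0070 0.0007 0.0023 0; 0.0071 0.0007 0.0016 0; 0.0073 0.0008 0.0010 0; 0.0073 0.0007 0.0002 0; 0.0073 0.0008 -0.0004 0
-0.0070 -0.0007 0.0006 0; -0.0069 -0.0007 0.0001 0; -0.0069 -0.0007 -0.0006 0; -0.0069 -0.0007 -0.0013 0; -0.0067 -0.0007 -0.0018 0; -0.0065 -0.0007 -0.0024 0; -0.0063 -0.0007 -0.0030 0; -0.0059 -0.0006 -0.0036 0; -0.0057 -0.0006 -0.0041 0; -0.0052 -0.0005 -0.0045 0; -0.0048 -0.0005 -0.0051 0; -0.0044 -0.0004 -0.0054 0; -0.0038 -0.0004 -0.0059 0; -0.0033 -0.0004 -0.0061 0; -0.0027 -0.0003 -0.0064 0
```

carry_out:
  series: "0.0022 0.0002 0.007 0; 0.0029 0.0003 0.0068 0; 0.0035 0.0004 0.0064 0; 0.004 0.0004 0.0061 0; 0.0047 0.0005 0.0057 0; 0.0051 0.0005 0.0052 0; 0.0056 0.0006 0.0047 0; 0.0061 0.0006 0.0042 0"

```text
time: 4.7
tool_pos: [0.5969, 0.1264, 0.1117]
tcp_rot: [0.157, -3.128, -0.001]
wrist_force: [-6.1, 5.8, -3.8]
width: 0.567
grip_force: 46.8
```

carry_out:
  series: "0.0063 0.0007 0.0035 0; 0.0067 0.0007 0.0029 0; 0.007 0.0007 0.0023 0; 0.0071 0.0007 0.0016 0; 0.0073 0.0008 0.001 0; 0.0073 0.0007 0.0002 0; 0.0073 0.0008 -0.0004 0; 0 0 0 0; 0 0 0 0"

```text
time: 5.82
tool_pos: [0.6489, 0.132, 0.1251]
tcp_rot: [0.158, -3.135, -0.002]
wrist_force: [-2.7, 4.0, 2.3]
width: 0.557
grip_force: 46.0
```

carry_out:
  series: "0 0 0 0; 0 0 0 0; 0 0 0 0; 0 0 0 0; 0 0 0.02 0; 0 0 0.04 0; 0 0 0.05 0; -0.02 0 0.05 0; -0.05 0 0 0; -0.03 0 0 0; 0 0 0 0; 0 0 0 0"
  jaw: 0.8

```text
time: 7.32
tool_pos: [0.5509, 0.1312, 0.2869]
tcp_rot: [-0.158, 3.135, 0.0]
wrist_force: [0.1, 0.0, 0.3]
width: 0.9
grip_force: 0.0
```

```bash
python3 - <<'E'
from m import *
s=bot.read_state();print(s["tool_pos"],s["width"],s["time"])
im,d,P,K,T=shot("wrist");cv2.imwrite("pics/w1.png",im)
j=(.572,.124)
print("base",rect(blob(im,P,(45,60,20),(85,255,255),j,.12,(0.005,.016))))
p=blob(im,P,(20,120,80),(35,255,255),(.65,.13),.06,(0.06,.2));print("bar",rect(p),p[:,2].max())
print("strap",rect(blob(im,P,(95,80,40),(125,255,255),(.567,-.104),.1,(0,.02))))
im,d,P,K,T=shot("side")
p=blob(im,P,(20,120,80),(35,255,255),(.65,.13),.06,(0.06,.2));print("bar",rect(p),p[:,2].max())
E
```

```text
[0.55087141 0.13124082 0.28686844] 0.8995198949729122 7.325
base (array([572.5, 124.7]), array([167.9,  99.1]), 5.83, 8313, np.float64(10.7))
bar (array([638.4, 131. ]), array([49.4, 18.3]), -87.67, 720, np.float64(137.9)) 0.1407671272326701
strap (array([ 567. , -101.6]), array([129.2,  36.6]), -3.73, 3655, np.float64(8.5))
bar (array([634.1, 129.4]), array([52.3, 13.1]), -82.0, 83, np.float64(135.9)) 0.1402077738615437
```

View pics/w1.png

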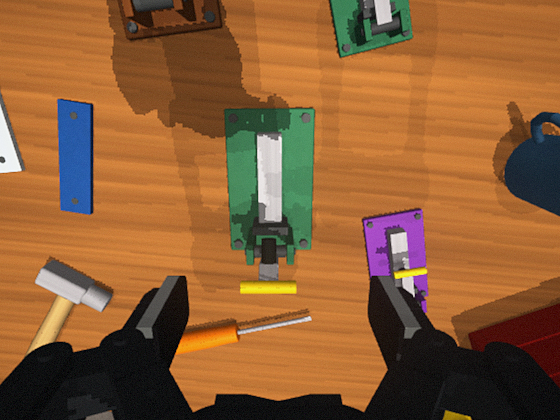

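The picture shows the clip standing up, with its bar at (268,288), the rail free, and the strap at (76,155). Next is the strap.

carry_out:
  series: "0 -0.055 0 -2.5; 0 -0.055 -0.02 -2.5; -0.003 -0.055 -0.02 -2.5; -0.003 -0.045 -0.03 -2; -0.003 -0.022 -0.035 0; 0 0 -0.03 0; 0 0 0 0; 0 0 0 0"
  jaw: 0.4

```text
time: 8.43
tool_pos: [0.5422, -0.101, 0.1514]
tcp_rot: [0.102, 3.139, -0.0]
wrist_force: [-0.6, -0.2, 0.8]
width: 0.705
grip_force: 0.0
```

```bash
python3 - <<'E'
from m import *
s=bot.read_state();print(s["tool_pos"],s["tcp_rot"],s["width"],s["time"])
im,d,P,K,T=shot("wrist");cv2.imwrite("pics/w2.png",im)
print("strap",rect(blob(im,P,(95,80,40),(125,255,255),(.567,-.104),.1,(0,.02))))
E
```

```text
[ 0.54219507 -0.10100152  0.15138005] [ 1.01790948e-01  3.13891517e+00 -3.40952932e-04] 0.7048500810685813 8.425
strap (array([ 569.4, -102.2]), array([133.7,  36.2]), -3.86, 6317, np.float64(8.7))
```

carry_out:
  series: "0 0 -0.05 0; 0 0 -0.05 0; 0 0 -0.02 0; 0 0 -0.01 0; 0 0 -0.005 0; 0 0 0 0; 0 0 0 0"

```text
time: 9.35
tool_pos: [0.5422, -0.1011, 0.0168]
tcp_rot: [0.102, 3.138, -0.001]
wrist_force: [-0.2, 0.2, 0.4]
width: 0.699
grip_force: 0.0
```

carry_out:
  series: "0 0 0 0; 0 0 0 0; 0 0 0 0; 0 0 0 0; 0 0 0 0; 0 0 0 0"
  jaw: -1
  grip_force: 60

```text
time: 10.1
tool_pos: [0.5417, -0.101, 0.0166]
tcp_rot: [0.102, 3.139, -0.0]
wrist_force: [-0.9, 1.1, 5.8]
width: 0.394
grip_force: 59.4
```

carry_out:
  series: "0 0 0.01 0; 0 0 0.03 0; 0 0 0.04 0; 0 0 0.02 0; -0.0095 0.04 0 1.9; -0.0095 0.045 0 1.9; -0.0095 0.045 0 1.9; -0.0095 0.045 0 1.9; -0.0095 0.042 0 2; 0 0 0 0; 0 0 0 0"

```text
time: 11.48
tool_pos: [0.4931, 0.1159, 0.1152]
tcp_rot: [0.162, -3.137, 0.001]
wrist_force: [-0.5, 0.2, -4.1]
width: 0.394
grip_force: 60.8
```

```bash
python3 - <<'E'
from m import *
s=bot.read_state();print(s["tool_pos"],s["tcp_rot"],s["width"],s["time"])
for n in("wrist","scene","side"):
    im,d,P,K,T=shot(n)
    if n=="wrist":cv2.imwrite("pics/w3.png",im)
    for lo,hi in((.09,.12),):
        p=blob(im,P,(95,80,40),(125,255,255),(.52,.118),.12,(.095,.125)); print(n,"strap",rect(p) if len(p) else 0)
    p=blob(im,P,(45,60,20),(85,255,255),(.572,.124),.12,(0.005,.016)); print("base",rect(p))
    p=blob(im,P,(20,120,80),(35,255,255),(.65,.13),.06,(0.06,.2));print("bar",rect(p) if len(p)>5 else len(p))
E
```

```text
[0.49305089 0.11590025 0.11519966] [ 1.62132926e-01 -3.13659272e+00  1.06153618e-03] 0.39428524571514745 11.475
wrist strap (array([505.8, 117.5]), array([104. ,  35.9]), 5.84, 15483, np.float64(107.0))
base (array([569.2, 124.3]), array([163. ,  99.1]), 6.11, 4134, np.float64(10.6))
bar 0
scene strap (array([521. , 114.2]), array([131.5,  48.1]), 9.73, 397, np.float64(105.7))
base (array([574.6, 123. ]), array([169.1, 102.1]), 5.52, 1021, np.float64(10.0))
bar (array([636.7, 130.1]), array([51.8, 14.4]), -84.57, 90, np.float64(137.4))
side strap (array([517.4, 110.2]), array([130.9,  49. ]), 3.33, 325, np.float64(106.3))
base (array([569.2, 122. ]), array([168.6, 100.5]), 6.38, 866, np.float64(10.2))
bar (array([635.8, 130.4]), array([51.9, 17.2]), -84.61, 87, np.float64(136.2))
```

View pics/w3.png

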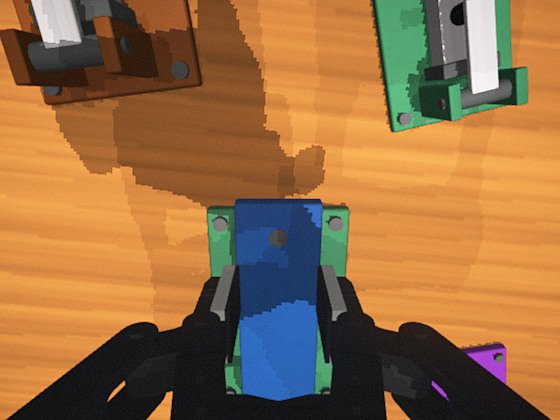

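The strap is held level and centred, and lines up with the jig's axis in the wrist view (strap at (280,290), jig plate either side). I'll lower it onto the rail.

carry_out:
  series: "0 0 -0.03 0; 0 0 -0.02 0; 0 0 -0.01 0; 0 0 -0.004 0; 0 0 -0.002 0; 0 0 0 0; 0 0 0 0"

```text
time: 12.5
tool_pos: [0.4941, 0.1163, 0.0501]
tcp_rot: [-0.161, 3.136, 0.0]
wrist_force: [-0.3, 0.7, -4.2]
width: 0.396
grip_force: 60.8
```

carry_out:
  series: "0 0 -0.001 0; 0 0 -0.0005 0; 0 0 0 0; 0 0 0 0"

```text
time: 13.0
tool_pos: [0.494, 0.1163, 0.0485]
tcp_rot: [-0.161, 3.137, 0.0]
wrist_force: [0.5, -0.1, 3.0]
width: 0.394
grip_force: 61.5
```

carry_out:
  series: "0.005 0.0005 0 0; 0.005 0.0005 0 0; 0.005 0.0005 0 0; 0.005 0.0005 0 0; 0.005 0.0005 0 0; 0.002 0.0002 0 0; 0 0 0 0; 0 0 0 0"

```text
time: 14.0
tool_pos: [0.5187, 0.1187, 0.0486]
tcp_rot: [0.161, -3.133, 0.001]
wrist_force: [-9.1, -0.9, 11.7]
width: 0.394
grip_force: 62.6
```

carry_out:
  series: "0.001 0.0001 0 0; 0.001 0.0001 0 0; 0.001 0.0001 0 0; 0 0 0 0; 0 0 0 0"

```text
time: 14.62
tool_pos: [0.5214, 0.119, 0.0485]
tcp_rot: [0.161, -3.132, 0.001]
wrist_force: [-9.2, -1.5, 12.6]
width: 0.393
grip_force: 62.6
```

carry_out:
  series: "0.001 0.0001 0 0; 0.001 0.0001 0 0; 0.001 0.0001 0 0; 0 0 0 0; 0 0 0 0"

```text
time: 15.25
tool_pos: [0.5222, 0.1191, 0.0485]
tcp_rot: [0.16, -3.128, 0.001]
wrist_force: [-16.1, -0.7, 18.2]
width: 0.393
grip_force: 63.4
```

carry_out:
  series: "0.001 0.0001 0 0; 0.001 0.0001 0 0; 0.001 0.0001 0 0; 0 0 0 0; 0 0 0 0"

```text
time: 15.88
tool_pos: [0.5224, 0.119, 0.0485]
tcp_rot: [0.16, -3.121, 0.002]
wrist_force: [-23.4, -1.7, 27.5]
width: 0.391
grip_force: 64.3
```

carry_out:
  series: "-0.003 -0.0003 0 0; -0.003 -0.0003 0 0; 0 0 0 0; 0 0 0 0"

```text
time: 16.38
tool_pos: [0.5221, 0.119, 0.0486]
tcp_rot: [0.161, -3.134, 0.0]
wrist_force: [-7.1, -1.8, 9.3]
width: 0.393
grip_force: 62.4
```

carry_out:
  series: "0 0 0 0; 0 0 0 0; 0 0 0 0; 0 0 0 0; 0 0 0.02 0; 0 0 0.04 0; -0.03 0 0.05 0; -0.03 0 0.05 0; -0.03 0 0.02 0; 0 0 0 0; 0 0 0 0"
  jaw: 0.3

```text
time: 17.75
tool_pos: [0.4337, 0.1191, 0.2276]
tcp_rot: [-0.161, 3.137, -0.0]
wrist_force: [-1.0, -0.2, 0.1]
width: 0.651
grip_force: 0.0
```

```bash
cat > chk.py <<'E'
from m import *
import sys
s=bot.read_state();print(s["tool_pos"],s["tcp_rot"],s["width"],s["time"])
for n in("wrist","scene","side"):
    im,d,P,K,T=shot(n); cv2.imwrite(f"pics/{n}_{sys.argv[1]}.png",im)
    p=blob(im,P,(95,80,40),(125,255,255),(.55,.12),.12,(.03,.05)); print(n,"strap",rect(p) if len(p) else 0)
    b=blob(im,P,(45,60,20),(85,255,255),(.572,.124),.12,(0.005,.016)); 
    if len(b): print("base",rect(b))
    if len(b) and len(p):
        a=np.radians(5.85);e=np.array([np.cos(a),np.sin(a)]);f=np.array([-e[1],e[0]])
        ext=lambda q,v:np.percentile(q[:,:2]@v*1000,[.5,99.5]).round(1)
        print("x ext strap/base",ext(p,e),ext(b,e),"y",ext(p,f),ext(b,f))
    q=blob(im,P,(20,120,80),(35,255,255),(.61,.13),.09,(0.06,.2));print("bar",rect(q) if len(q)>5 else len(q))
E
python3 chk.py 4
```

```text
[0.43371298 0.11913432 0.2275537 ] [-1.61175603e-01  3.13718567e+00 -1.01877959e-04] 0.6512041117225915 17.75
wrist strap (array([548.1, 121.5]), array([131.1,  36.2]), 6.25, 3949, np.float64(40.6))
base (array([571.7, 124.5]), array([168.3,  99. ]), 6.14, 6700, np.float64(10.6))
x ext strap/base [492.7 621.1] [497.7 664.3] y [47.6 83. ] [ 16.5 114.5]
bar 5
scene strap (array([550.5, 120.9]), array([129.5,  41. ]), 6.15, 547, np.float64(39.9))
base (array([575.3, 122.3]), array([168.2, 101.5]), 5.03, 871, np.float64(10.0))
x ext strap/base [496.1 623.1] [501.7 668.3] y [45.1 84.2] [ 13.2 112.7]
bar (array([636.6, 129.8]), array([51.4, 15.3]), -84.26, 89, np.float64(137.8))
side strap (array([546.6, 121. ]), array([134.5,  38.7]), 5.79, 485, np.float64(40.1))
base (array([568.7, 120.6]), array([168.2,  98.8]), 6.08, 699, np.float64(10.1))
x ext strap/base [489.9 621.4] [494.9 659.7] y [45.5 82.6] [ 13.2 109.2]
bar (array([634.7, 129.6]), array([50.9, 15.3]), -84.18, 85, np.float64(135.5))
```

```bash
python3 - <<'E'
import cv2,numpy as np
from m import *
out=[]
for n in("wrist","side","scene"):
    im=cv2.imread(f"pics/{n}_4.png")
    c=eyes.get_calibration(n);K=np.array(c["K"])
    if n=="wrist":
        s=bot.read_state();T=np.eye(4);T[:3,:3]=R.from_rotvec(s["tcp_rot"]).as_matrix();T[:3,3]=s["tool_pos"];T=T@np.array(c["T_tool_cam"])
    else: T=np.load(n+".npz")["T"]
    p=np.linalg.inv(T)@np.array([.612,.128,.045,1]);u=K@p[:3];u=(u[:2]/u[2]).astype(int);h=50 if n=="wrist" else 32
    cr=im[max(u[1]-h,0):u[1]+h,max(u[0]-h,0):u[0]+h];out.append(cv2.resize(cr,(266,266),interpolation=cv2.INTER_CUBIC)); print(u)
cv2.imwrite("pics/c4.png",cv2.resize(np.hstack(out),(798,266)))
E
```

```text
[268 351]
[292 176]
[347 208]
```

View pics/c4.png

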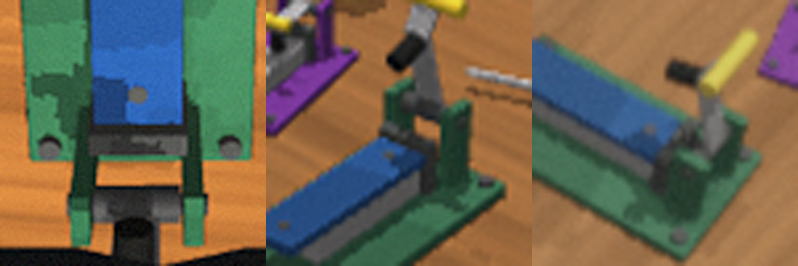

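```bash
python3 - <<'E'
from m import *
for n in("wrist","side"):
    im,d,P,K,T=shot(n); a=np.radians(5.85)
    o=np.array([.5717,.1245]) if n=="wrist" else np.array([.5687,.1206])
    q=P[...,:2]-o; X=(q[...,0]*np.cos(a)+q[...,1]*np.sin(a))*1000; Y=(-q[...,0]*np.sin(a)+q[...,1]*np.cos(a))*1000; Z=P[...,2]*1000
    for y0 in(-12,0,12):
        m=(abs(Y-y0)<2.0)&(X>30)&(X<75)&(Z>8)
        i=np.argsort(X[m]); 
        print(n,y0,[(round(float(x),1),round(float(z),1),int(g)) for x,z,g in zip(X[m][i],Z[m][i],im[m].max(1)[i])][::3 if n=="wrist" else 1])
E
```

```text
wrist -12 [(30.0, 41.0, 124), (31.1, 41.3, 120), (32.1, 40.0, 121), (32.7, 40.9, 124), (34.0, 40.9, 123), (34.8, 39.8, 127), (36.2, 39.7, 121), (36.8, 40.6, 123), (37.5, 41.3, 125), (38.4, 40.1, 124), (39.3, 40.6, 117), (40.5, 40.7, 74), (41.1, 40.0, 74), (41.3, 41.3, 44), (41.6, 45.5, 42), (42.0, 42.0, 33), (42.1, 41.9, 39), (42.1, 41.9, 31), (42.8, 47.2, 64), (43.7, 47.6, 57), (45.2, 47.4, 60), (46.3, 46.1, 51), (47.0, 46.8, 57), (47.6, 47.5, 62), (49.5, 45.4, 51), (50.2, 46.0, 72), (59.0, 59.3, 53), (59.5, 57.3, 43), (59.7, 55.7, 36), (60.1, 60.8, 63), (60.2, 56.5, 44), (60.6, 53.4, 33), (60.9, 57.2, 51), (61.0, 59.8, 59), (61.2, 58.3, 62), (61.5, 51.0, 81), (61.9, 61.6, 76), (62.2, 61.3, 55), (63.0, 61.8, 99), (63.6, 62.6, 38), (65.3, 62.1, 95), (65.6, 63.1, 83), (66.4, 62.3, 91), (66.8, 63.2, 81), (68.9, 62.4, 147), (69.7, 61.5, 149)]
wrist 0 [(30.2, 40.9, 169), (30.4, 107.3, 8), (30.6, 108.3, 30), (30.7, 104.8, 21), (30.9, 104.7, 28), (31.0, 39.8, 158), (31.1, 108.9, 42), (31.1, 41.2, 193), (31.4, 106.4, 22), (31.4, 109.7, 38), (31.7, 110.5, 37), (31.8, 101.4, 18), (32.0, 97.8,
[... 3686 characters left out ...]
 (66.2, 140.4, 206), (66.4, 53.2, 45), (66.7, 70.8, 78), (67.1, 73.5, 76), (69.1, 61.4, 62), (70.1, 66.5, 77)]
side 12 [(31.3, 40.8, 144), (34.9, 42.3, 149), (37.8, 38.2, 149), (40.2, 39.5, 129), (42.5, 42.0, 33), (43.3, 47.4, 84), (44.4, 43.6, 56), (45.7, 46.8, 79), (49.5, 45.2, 47), (54.1, 44.7, 51), (55.9, 114.8, 145), (56.7, 120.9, 147), (60.6, 63.4, 79), (60.9, 133.2, 138), (61.4, 53.8, 40), (61.6, 121.6, 145), (61.6, 135.5, 188), (62.0, 84.2, 97), (62.8, 60.0, 69), (62.8, 126.4, 137), (62.8, 57.0, 55), (62.8, 58.8, 68), (63.4, 86.1, 81), (63.6, 140.8, 222), (63.9, 79.9, 114), (65.6, 136.8, 233), (66.3, 73.5, 82), (66.5, 67.4, 81), (66.8, 60.1, 79), (67.7, 139.2, 205), (69.8, 62.1, 79)]
```

The stop face is measured at X≈42, right where the strap ends (≈41.5) in the same frame, so the strap is home against the stop. The clip foot is up and clear. Now I'll pinch the bar again.

carry_out:
  series: "0.05 0.003 0 0; 0.053 0.003 0 0; 0.053 0.003 0 0; 0.05 0.003 0 0; 0 0 -0.03 0; 0 0 -0.04 0; 0 0 -0.02 0; 0 0 -0.01 0; 0 0 0 0; 0 0 0 0"
  jaw: 0.8

```text
time: 19.25
tool_pos: [0.6407, 0.1314, 0.1298]
tcp_rot: [-0.161, 3.134, 0.001]
wrist_force: [0.3, -0.8, -0.3]
width: 0.902
grip_force: 0.0
```

carry_out:
  series: "0 0 0 0; 0 0 0 0; 0 0 0 0; 0 0 0 0; 0 0 0 0; 0 0 0 0"
  jaw: -1
  grip_force: 45

```text
time: 20.0
tool_pos: [0.6404, 0.1312, 0.1297]
tcp_rot: [-0.161, 3.135, 0.0]
wrist_force: [-1.2, -1.0, 6.3]
width: 0.573
grip_force: 46.6
```

```bash
python3 - <<'E'
import numpy as np
yaw=np.radians(5.85);t=np.linspace(1.3,.12,15); x=-75*np.cos(t)+20*np.sin(t); z=75*np.sin(t)+20*np.cos(t)
p=np.diff(np.round(np.c_[x*np.cos(yaw),x*np.sin(yaw),z],1),axis=0)/1000
print('; '.join('%.4f %.4f %.4f 0'%tuple(r) for r in p),p.sum(0))
E
```

```text
-0.0065 -0.0006 -0.0003 0; -0.0064 -0.0007 -0.0009 0; -0.0064 -0.0007 -0.0014 0; -0.0062 -0.0006 -0.0020 0; -0.0060 -0.0006 -0.0025 0; -0.0058 -0.0006 -0.0030 0; -0.0055 -0.0006 -0.0034 0; -0.0052 -0.0005 -0.0040 0; -0.0049 -0.0005 -0.0043 0; -0.0045 -0.0005 -0.0047 0; -0.0040 -0.0004 -0.0052 0; -0.0037 -0.0003 -0.0054 0; -0.0031 -0.0004 -0.0057 0; -0.0027 -0.0002 -0.0060 0 [-0.0709 -0.0072 -0.0488]
```

carry_out:
  series: "-0.0065 -0.0006 -0.0003 0; -0.0064 -0.0007 -0.0009 0; -0.0064 -0.0007 -0.0014 0; -0.0062 -0.0006 -0.002 0; -0.006 -0.0006 -0.0025 0; -0.0058 -0.0006 -0.003 0; -0.0055 -0.0006 -0.0034 0"

```text
time: 20.88
tool_pos: [0.598, 0.1267, 0.1169]
tcp_rot: [-0.161, 3.133, 0.0]
wrist_force: [-1.1, -1.3, 10.1]
width: 0.571
grip_force: 48.0
```

carry_out:
  series: "-0.0052 -0.0005 -0.004 0; -0.0049 -0.0005 -0.0043 0; -0.0045 -0.0005 -0.0047 0; -0.004 -0.0004 -0.0052 0; -0.0037 -0.0003 -0.0054 0; -0.0031 -0.0004 -0.0057 0; -0.0027 -0.0002 -0.006 0; 0 0 0 0; 0 0 0 0"

```text
time: 22.0
tool_pos: [0.5672, 0.1235, 0.0787]
tcp_rot: [0.161, -3.134, 0.001]
wrist_force: [-4.5, -2.5, 3.0]
width: 0.568
grip_force: 49.4
```

carry_out:
  series: "-0.0003 0 -0.001 0; -0.0003 0 -0.001 0; 0 0 0 0; 0 0 0 0"

```text
time: 22.5
tool_pos: [0.5668, 0.1235, 0.0775]
tcp_rot: [0.161, -3.134, 0.001]
wrist_force: [-6.5, -3.1, 8.0]
width: 0.569
grip_force: 49.9
```

Contact is felt. I'll let go, rise clear and check.

carry_out:
  series: "0 0 0 0; 0 0 0 0; 0 0 0 0; 0 0 0 0; 0 0 0.02 0; 0 0 0.04 0; 0 0 0.05 0; -0.03 0 0.05 0; -0.05 0 0.02 0; -0.05 0 0 0; 0 0 0 0; 0 0 0 0; 0 0 0 0; 0 0 0 0"
  jaw: 0.8

```text
time: 24.25
tool_pos: [0.4389, 0.1239, 0.2571]
tcp_rot: [0.16, -3.137, 0.0]
wrist_force: [-0.6, 0.4, -0.4]
width: 0.905
grip_force: 0.0
```

```bash
python3 chk.py 5; python3 - <<'E'
import cv2,numpy as np
a=cv2.imread("pics/wrist_5.png")[150:420,130:430];b=cv2.imread("pics/side_5.png")[150:230,230:320];
cv2.imwrite("pics/c5.png",np.hstack([cv2.resize(a,(440,400)),cv2.resize(b,(360,400)[:2])]))
E
```

```text
[0.43888227 0.1239372  0.25711597] [ 1.60413984e-01 -3.13712671e+00  1.59242598e-04] 0.9050455467177365 24.25
wrist strap (array([548.5, 121.7]), array([131.8,  35.8]), 6.46, 2893, np.float64(40.6))
base (array([571.9, 124.4]), array([168.8,  99.1]), 6.02, 5739, np.float64(10.6))
x ext strap/base [492.6 621.3] [497.8 664.1] y [47.7 82.4] [ 16.6 114.5]
bar (array([604.2, 127.5]), array([89.9, 49.7]), 6.17, 631, np.float64(88.6))
scene strap (array([550. , 120.5]), array([128. ,  40.8]), 4.13, 443, np.float64(40.0))
base (array([575.5, 121.2]), array([169.5,  99.4]), 5.19, 830, np.float64(10.1))
x ext strap/base [495.7 621.3] [501.1 668.3] y [44.8 83.2] [ 13.5 111. ]
bar (array([568. , 121.8]), array([51.6, 11.7]), -80.77, 74, np.float64(88.5))
side strap (array([547.5, 121.1]), array([135.7,  38.4]), 6.01, 446, np.float64(40.2))
base (array([569.9, 121.2]), array([170.7,  98.6]), 5.66, 696, np.float64(10.1))
x ext strap/base [489.3 621.7] [494.9 659.6] y [45.5 82.8] [ 13.5 108.8]
bar (array([600.8, 130.3]), array([91.9, 51.1]), 11.52, 92, np.float64(86.9))
```

View pics/c5.png

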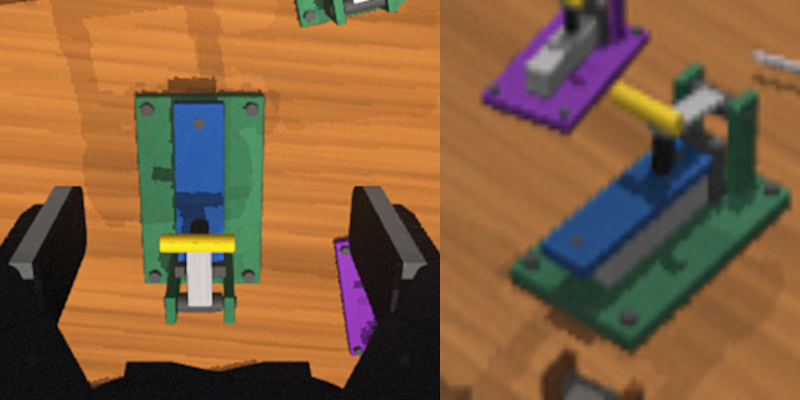

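The crops show the clip down with its foot on the strap. The bar's top rose 8.5 mm, which matches about 0.11 rad. The strap lies centred against the stop and the robot is clear, so I'm handing in.

```bash
python3 -c "
from workcell import bot
print(bot.finish_job())"
```

```text
the job is handed in; nothing more can be done
None
```

The blue strap is on the rail against the back stop with the clip's foot down on it, and the job was handed in at about 24 s; the verdict was not reported.

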